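Sort microscope parts into their trays

ROBOT

A 7-joint arm with a two-finger parallel gripper is mounted at the origin on the work surface. World frame = base frame: x ahead of the robot, y to its left, z up, the work surface at z = 0. Lengths are in m, angles in rad, forces in N, time in s.
With the tool pointing down it reaches from about 0.425 to 0.875 m from the base axis. Payload 4.7 kg.
Tool frame: the origin (TCP) lies at the very end of the fingers, on their centre line; the grasp point (between the pads) lies 19 mm behind it; x points along the fingers, z is the direction in which the jaws open and shut, and the axes are right-handed (so a half turn about x gives the same grasp; the last joint's range is limited). The gripper opens to 87 mm and grips with 3 to 60 N. Pads are 19 mm wide; open, the fingers measure 117 mm over their backs; the gripper's body (75 mm by 190 mm) begins 51 mm behind the grasp point.
Start: joints at [-1.131, 0.321, -0.07, 1.45, 0.023, 1.371, -0.057], TCP at [0.269, 0.592, 0.223] pointing down, gripper open.
Joint ranges: [-2.86, 2.86], [-0.3, 2.09], [-1.38, 1.24], [0.06, 2.45], [-1.56, 4.7], [0.09, 2.05], [-2.69, 2.69]. Speed limits (rad/s): [2.57, 2.57, 3.14, 3.14, 3.14, 3.14, 3.14].

INTERFACE

Orientations are given as a rotation vector (axis times angle).
In Python, from bench import * gives the robot as it stands.
- The arm moves only by the shell command python3 -m handwheel 'ROWS' [OPENING] [FORCE]. ROWS is JSON, a list of rows, each an object with "xyz": the shift along the world's x, y, z in cm, a list of three; "angular": the turn, a rotation vector about the world's x, y, z in degrees, a list of three. A call has 1 to 5 rows; each row shifts and turns the pose as measured when the row begins; what a row does not reach is not made up. A row lasts 1/12 s, in which the tool goes at most 41.7 mm and 7.16 degrees, less where a joint would pass 70% of its speed; a pose out of reach is approached as far as the arm can. A call with a gripper value outside its range is refused whole. OPENING is the finger opening in cm, from 0 to 8.7, set as the call begins (- or left out, the last holds). The fingers move at their own pace and stop on an object; FORCE is the grip in N (left out, the last holds). Time passes only in rows, so rows that do not move let the fingers close. It gives the time, the measured TCP pose, the force and the opening at its end, in the units of the state.
- get_state(): the state, without advancing time (a new reading comes with each control period).
- get_image(name): name is "side" or "top" or "wrist"; returns a dict with "pixels" (384x512x3 uint8, blue, green, red), "K" (3x3 intrinsics, pixels), "cam_to_world" (4x4, takes a point from camera to world coordinates). Camera axes: x right, y down, z forward; pixel columns grow to the right and rows downward; lengths in m; the calibration is good to about 2 mm. The wrist camera is an equidistant fisheye: a pixel r from the principal point sees the ray r / f radians off the axis. A picture is of the moment at which its call begins. There is no depth.
- close_job(): hands the job in, once; it reports no verdict.
The state is a dict: "time": time; "joint_positions": joint angles; "qd": joint speeds; "joint_torque": joint torques, N m; "position": TCP position; "tool_rot": TCP orientation; "ft_force": force on the tool from outside, world axes, zero at the start; "torque": the same for the moment, N m; "grip_width": opening from 0.0 (shut) to 1.0 (fully open).
Only numpy, scipy, OpenCV 4.12 (cv2) and the standard library are available. Lean on these libraries where they do the work, as an engineer would, in place of code of your own. Each camera call takes 0.05 s, during which the arm holds its last target.

TASK

Tidy up after the microscopy lesson: put the two black eyepieces in the blue tray, the two silver objectives in the yellow tray and the amber specimen vial in the red tray, one to a bay, each standing upright on the floor of its bay as it stands now. Set each one down gently, without dropping it, and leave the virus model and the big jar where they are.

Things in the scene. Friction and masses are not known exactly. Their poses are not given: they have to be found in the camera images.
- eyepiece_plain: Black microscope eyepiece without a ring: its top is all black around the glass. Loose, standing on its tube, lens up; 56 mm high: silver tube 30 mm across up to 20 mm, black body 36 mm across above that; round glass in the top. 60 g nominal. Origin: centre of the underside; z up along its axis.
- eyepiece_ringed: Black microscope eyepiece with a white ring on its top around the glass. Loose, standing on its tube, lens up; 56 mm high: silver tube 30 mm across up to 20 mm, black body 36 mm across above that; round glass in the top. 60 g nominal. Origin: centre of the underside; z up along its axis.
- objective_green: Silver microscope objective with a green band (10 mm wide) around the top of its barrel, the shoulder around the nose in the same colour. Loose, standing on its wide end, nose up; 54 mm high: barrel 32 mm across up to 44 mm, then a silver nose tapering from 22 to 18 mm. 80 g nominal. Origin: centre of the underside; z up along its axis.
- objective_orange: Silver microscope objective with an orange band (10 mm wide) around the top of its barrel, the shoulder around the nose in the same colour. Loose, standing on its wide end, nose up; 54 mm high: barrel 32 mm across up to 44 mm, then a silver nose tapering from 22 to 18 mm. 80 g nominal. Origin: centre of the underside; z up along its axis.
- vial: Small amber glass specimen vial with a white cap, loose, upright; 58 mm high, body 30 mm across up to 42 mm, cap 32 mm across above. 40 g nominal. Origin: centre of the underside; z up along its axis.
- tray_blue: Blue plastic tray for the eyepieces, fixed to the bench. Outside 70 (local x) x 130 (local y) x 14 mm high, walls 4 mm, floor 4 mm thick; a 4 mm divider of the same height as the walls makes two open bays side by side along local y, each 62 (x) x 59 (y) mm, with centres at local y = +31.5 and -31.5 mm. Origin: centre of the underside, on the bench; z up.
- tray_yellow: Yellow plastic tray for the objectives, fixed to the bench. Outside 70 (local x) x 130 (local y) x 14 mm high, walls 4 mm, floor 4 mm thick; a 4 mm divider of the same height as the walls makes two open bays side by side along local y, each 62 (x) x 59 (y) mm, with centres at local y = +31.5 and -31.5 mm. Origin: centre of the underside, on the bench; z up.
- tray_red: Red plastic tray for the specimen vial, fixed to the bench. Outside 70 (local x) x 130 (local y) x 14 mm high, walls 4 mm, floor 4 mm thick; a 4 mm divider of the same height as the walls makes two open bays side by side along local y, each 62 (x) x 59 (y) mm, with centres at local y = +31.5 and -31.5 mm. Origin: centre of the underside, on the bench; z up.
- virus_model: Bystander, loose: green ball with yellow spikes (60 mm across) on a short stalk and a black base 75 x 75 x 14 mm; about 96 mm high. Origin: centre of the underside; z up.
- big_jar: Bystander, loose: clear glass jar with a white lid, 76 mm across, 85 mm high. Origin: centre of the underside; z up.

How it is judged:
By the outcome, as a careful person would: the job done as asked, in the order asked, and still so for the second after the job is handed in, with the robot touching nothing.
It also fails if it takes over 109 s, if anything falls off the work surface, if the arm or the gripper's body presses on something with over 40 N, if the wrist force passes 120 N, or if a joint passes its speed limit or range.

## Working session

There is one attempt and no reset: what is moved stays moved. The work goes in short steps, Python scripts to look and compute and a shell command to move; the robot and the scene stay as the last step left them, time stands still between calls to the robot, and variables do not carry over. Pictures are saved under pics/ and viewed, and the job is handed in when it is done.

```bash
mkdir -p pics; ls; python3 - <<'E'
from bench import *
import cv2
print(get_state())
for n in ("side","top","wrist"):
    d=get_image(n); cv2.imwrite(f"pics/{n}0.png",d["pixels"]); print(n,d["K"],d["cam_to_world"])
E
```

```text
pics
{'time': 0.0, 'joint_positions': array([-1.13087351,  0.32186455, -0.07008431,  1.45167464,  0.02258295,
        1.37084891, -0.05687869]), 'qd': array([ 1.60349037e-05, -5.69127646e-04, -7.74828069e-04,  1.79414714e-03,
       -7.31342419e-04, -4.64645660e-04, -2.38735134e-03]), 'joint_torque': array([-2.75285765e-04, -4.91305304e+01, -4.03793771e-01, -3.12531495e+01,
       -6.37492631e-02,  4.39831743e-02,  1.67648582e-04]), 'position': array([0.26829931, 0.5914118 , 0.22143474]), 'tool_rot': array([-0.89127777,  1.3827346 ,  0.88937468]), 'ft_force': array([-0.53816019, -0.76149947, -0.04987355]), 'torque': array([-0.00867461,  0.00545645,  0.01734483]), 'grip_width': 0.9996494592477132}
side [[433.86919296   0.         253.54510272]
 [  0.         433.86919296 194.21678948]
 [  0.           0.           1.        ]] [[ 0.88901769 -0.32612065  0.32139207  0.16663164]
 [-0.45750175 -0.66094539  0.59484733 -0.63970145]
 [ 0.01843061 -0.67586723 -0.73679291  0.83637554]
 [ 0.          0.          0.          1.        ]]
top [[370.21602523   0.         261.09851477]
 [  0.         370.21602523 189.7061788 ]
 [  0.           0.           1.        ]] [[ 0.02921746 -0.99699338  0.0717673   0.4589015 ]
 [-0.99940477 -0.03045464 -0.01620528  0.00977059]
 [ 0.01834221 -0.07125111 -0.99728975  1.01310325]
 [ 0.          0.          0.          1.        ]]
wrist [[297.31863964   0.         256.91230054]
 [  0.         297.31863964 191.97383384]
 [  0.           0.           1.        ]] [[ 0.41287737  0.87393503  0.25645632  0.19754236]
 [ 0.91078451 -0.39556423 -0.11832376  0.62294997]
 [-0.00196233  0.28242965 -0.95928601  0.38409315]
 [ 0.          0.          0.          1.        ]]
```

View pics/top0.png

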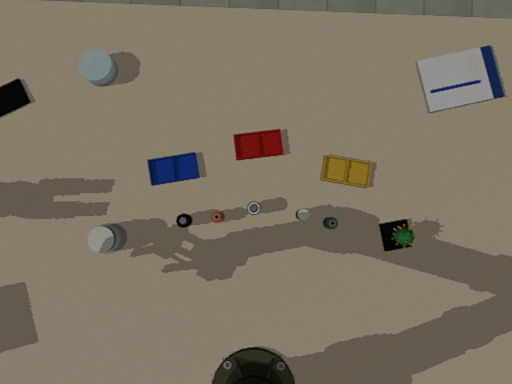

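View pics/side0.png

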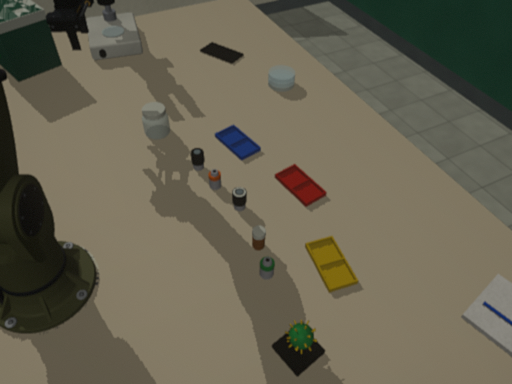

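View pics/wrist0.png

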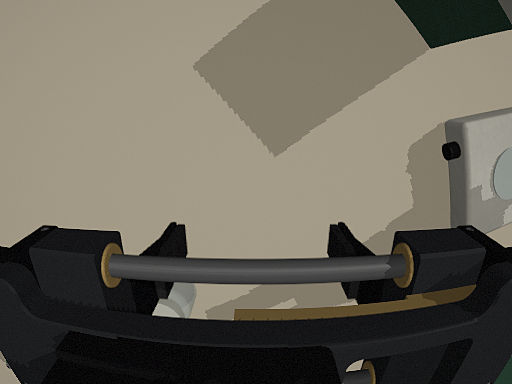

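```bash
python3 - <<'E'
import cv2,numpy as np
t=cv2.imread("pics/top0.png"); s=cv2.imread("pics/side0.png")
c=cv2.resize(t[115:265,140:430],None,fx=2.75,fy=2.75,interpolation=cv2.INTER_CUBIC); cv2.imwrite("pics/topc.png",np.clip(c*1.5,0,255).astype('uint8'))
c=cv2.resize(s[100:300,180:370],None,fx=3,fy=3,interpolation=cv2.INTER_CUBIC); cv2.imwrite("pics/sidec.png",np.clip(c*1.3,0,255).astype('uint8'))
E
```

```text
(no output)
```

View pics/topc.png

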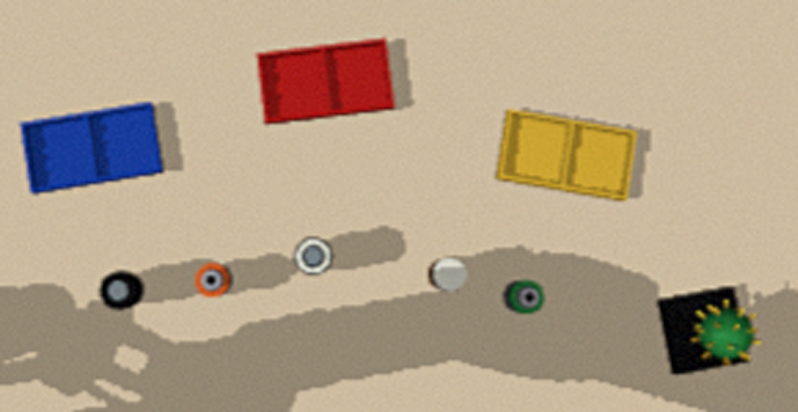

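View pics/sidec.png

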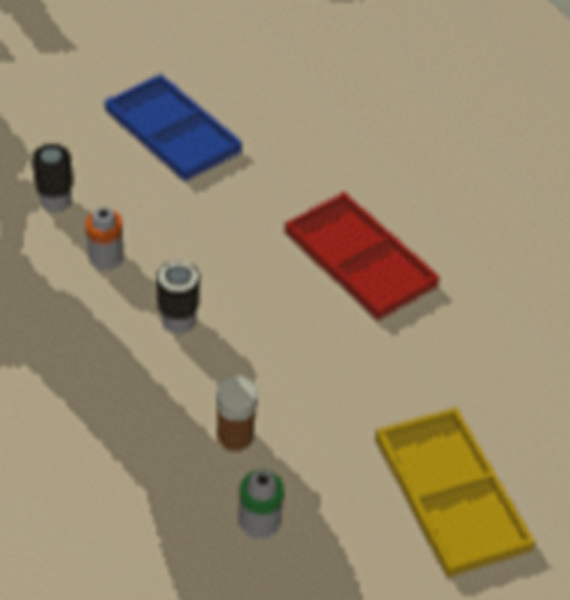

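```bash
cat > h.py <<'E'
import numpy as np,cv2
from bench import *
def ray(d,u,v):
    M=d["cam_to_world"];r=M[:3,:3]@np.linalg.inv(d["K"])@np.array([u,v,1.]);return M[:3,3],r/np.linalg.norm(r)
def onplane(d,u,v,z):
    o,r=ray(d,u,v);return o+r*(z-o[2])/r[2]
def tri(a,b):
    (o1,r1),(o2,r2)=a,b
    s=np.linalg.lstsq(np.c_[r1,-r2],o2-o1,rcond=None)[0];p,q=o1+r1*s[0],o2+r2*s[1]
    return (p+q)/2,np.linalg.norm(p-q)
E
python3 - <<'E'
from h import *
T=get_image("top");S=get_image("side")
tc=lambda u,v:((u+.5)/2.75-.5+140,(v+.5)/2.75-.5+115)
sc=lambda u,v:((u+.5)/3-.5+180,(v+.5)/3-.5+100)
pts={"plain":((119,290),(52,156),.056),"orange":((211,279),(103,214),.054),"ringed":((313,256),(179,274),.056),"vial":((449,273),(237,388),.058),"green":((528,297),(263,479),.054)}
for k,(a,b,z) in pts.items():
    a=tc(*a);b=sc(*b);p,g=tri(ray(T,*a),ray(S,*b))
    print(k,onplane(T,*a,z)[:2].round(4),onplane(S,*b,z)[:2].round(4),p.round(4),g.round(4))
for k,lo,hi in(("blue",(105,120,50),(125,255,255)),("red",(0,190,60),(5,255,255)),("yellow",(18,150,80),(32,255,255))):
  for n,D in (("top",T),("side",S)):
    m=cv2.inRange(cv2.cvtColor(D["pixels"],cv2.COLOR_BGR2HSV),lo,hi)
    cs,_=cv2.findContours(m,cv2.RETR_EXTERNAL,cv2.CHAIN_APPROX_NONE);c=max(cs,key=cv2.contourArea)
    c=c[:,0,:].astype(float)
    w=np.array([onplane(D,u,v,.014)[:2] for u,v in c])
    r=cv2.minAreaRect((w*1000).astype(np.float32)); b=cv2.boxPoints(r)
    print(k,n,len(c),np.round(r[0],1),np.round(r[1],1),r[2], b.round(0).tolist())
E
```

```text
plain [0.4434 0.1925] [0.4421 0.1945] [0.4425 0.1926 0.0573] 0.0019
orange [0.4561 0.1074] [0.4538 0.1088] [0.4549 0.1079 0.0544] 0.0026
ringed [0.4804 0.0125] [0.4806 0.0153] [0.4799 0.0127 0.0589] 0.001
vial [ 0.4682 -0.1155] [ 0.4676 -0.1116] [ 0.4672 -0.1146  0.0617] 0.0022
green [ 0.4479 -0.1911] [ 0.4475 -0.1903] [ 0.4476 -0.1908  0.0546] 0.0007
blue top 140 [581.5 233.7] [ 69.1 129.6] 11.249687194824219 [[535.0, 291.0], [560.0, 163.0], [628.0, 177.0], [603.0, 304.0]]
blue side 91 [577.6 230.1] [ 72.2 134.8] 11.375347137451172 [[529.0, 289.0], [556.0, 157.0], [626.0, 171.0], [600.0, 303.0]]
red top 140 [655.2   5.8] [ 68.2 126.6] 8.746319770812988 [[612.0, 63.0], [631.0, -62.0], [699.0, -52.0], [679.0, 74.0]]
red side 102 [651.3   2.9] [ 70.2 130. ] 9.23546028137207 [[606.0, 61.0], [627.0, -67.0], [696.0, -56.0], [676.0, 73.0]]
yellow top 138 [ 589.4 -235.5] [130.8  70.9] 81.90090942382812 [[545.0, -295.0], [615.0, -305.0], [634.0, -176.0], [564.0, -166.0]]
yellow side 147 [ 585.8 -237.5] [134.2  72.4] 81.90558624267578 [[540.0, -299.0], [612.0, -309.0], [631.0, -176.0], [559.0, -166.0]]
```

```bash
cat >> h.py <<'E'
from scipy.spatial.transform import Rotation as R
def st():
    s=get_state();M=R.from_rotvec(s["tool_rot"]).as_matrix()
    print("t",round(s["time"],2),"p",(s["position"]*100).round(2),"x",M[:,0].round(3),"jaw",M[:,2].round(3),"az",np.degrees(np.arctan2(M[1,2],M[0,2])).round(1),"F",s["ft_force"].round(1),"g",round(s["grip_width"]*8.7,2),"q",s["joint_positions"].round(2))
    return s
def go(x,y,z,jaw):
    "shift cm and turn deg to target; jaw az in deg mod 180"
    s=st();M=R.from_rotvec(s["tool_rot"]).as_matrix();a=np.radians(jaw)
    for t in (a,a+np.pi):
        j=np.array([np.cos(t),np.sin(t),0]);x_=np.array([0,0,-1.]);T=np.c_[x_,np.cross(j,x_),j]
        print("turn",np.degrees((R.from_matrix(T)*R.from_matrix(M).inv()).as_rotvec()).round(1))
    print("shift",(np.array([x,y,z])-s["position"]*100).round(2))
E
python3 -c "
from h import *
go(44.3,19.3,12,0)"
```

```text
t 0.25 p [26.84 59.17 22.21] x [-0.    -0.001 -1.   ] jaw [ 0.413  0.911 -0.001] az 65.6 F [-0.3 -0.4 -0.8] g 8.68 q [-1.13  0.32 -0.07  1.45  0.02  1.37 -0.06]
turn [  0.   -0.  -65.6]
turn [  0.    0.  114.4]
shift [ 17.46 -39.87 -10.21]
```

```bash
r='{"xyz":[1.6,-3.6,-0.3],"angular":[0,0,-6]}'; python3 -m handwheel '[{"xyz":[1.6,-3.6,-0.3],"angular":[0,0,-6]},{"xyz":[1.6,-3.6,-0.3],"angular":[0,0,-6]},{"xyz":[1.6,-3.6,-0.3],"angular":[0,0,-6]},{"xyz":[1.6,-3.6,-0.3],"angular":[0,0,-6]},{"xyz":[1.6,-3.6,-0.3],"angular":[0,0,-6]}]' 6
python3 -m handwheel '[{"xyz":[1.6,-3.6,-0.3],"angular":[0,0,-6]},{"xyz":[1.6,-3.6,-0.3],"angular":[0,0,-6]},{"xyz":[1.6,-3.6,-0.3],"angular":[0,0,-6]},{"xyz":[1.6,-3.6,-0.3],"angular":[0,0,-6]},{"xyz":[0,0,0],"angular":[0,0,0]}]'
python3 -c "
from h import *
go(44.3,19.3,12,11)"
```

```text
time: 0.67
position: [0.341, 0.4144, 0.204]
tool_rot: [-0.48, 1.519, 0.49]
ft_force: [0.7, 0.3, -0.6]
grip_width: 0.724
time: 1.08
position: [0.4099, 0.2541, 0.1912]
tool_rot: [-0.125, 1.566, 0.132]
ft_force: [-0.2, -0.7, -1.0]
grip_width: 0.689
t 1.08 p [40.99 25.41 19.12] x [ 0.     0.005 -1.   ] jaw [0.987 0.163 0.001] az 9.4 F [-0.2 -0.7 -1. ] g 5.99 q [-0.83 -0.02  0.22  1.91  0.    1.26 -0.45]
turn [-0.3  0.   1.6]
turn [   0.     0.4 -178.4]
shift [ 3.31 -6.11 -7.12]
```

```bash
python3 -m handwheel '[{"xyz":[1.6,-3.0,-1.8],"angular":[-0.3,0,1.6]},{"xyz":[1.6,-3.0,-1.8],"angular":[0,0,0]},{"xyz":[0,0,-3.0],"angular":[0,0,0]},{"xyz":[0,0,0],"angular":[0,0,0]}]'
python3 -c "
from h import *
go(44.3,19.3,2,11)
for n in ('wrist','top'):
    cv2.imwrite(f'pics/{n}1.png',get_image(n)['pixels'])"
```

```text
time: 1.42
position: [0.4425, 0.1948, 0.1281]
tool_rot: [-0.145, 1.56, 0.151]
ft_force: [-1.6, -0.6, -1.3]
grip_width: 0.689
t 1.42 p [44.25 19.48 12.81] x [ 0.005  0.004 -1.   ] jaw [0.982 0.188 0.006] az 10.8 F [-1.6 -0.6 -1.3] g 6.0 q [-0.76  0.03  0.29  1.99 -0.01  1.12 -0.27]
turn [-0.3  0.3  0.2]
turn [   0.5    0.4 -179.8]
shift [  0.05  -0.18 -10.81]
```

View pics/wrist1.png

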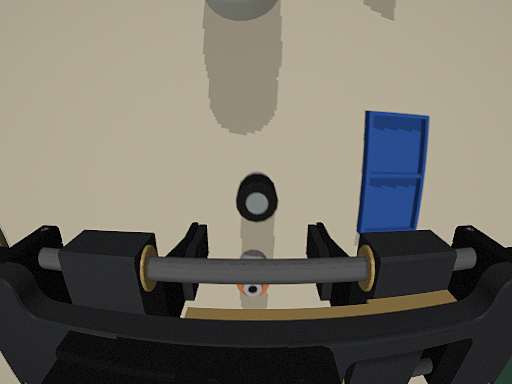

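```bash
cat >> h.py <<'E'
def wplane(d,u,v,z):
    K=d["K"];dx,dy=u-K[0,2],v-K[1,2];r=np.hypot(dx,dy);th=r/K[0,0]
    ray=d["cam_to_world"][:3,:3]@np.array([np.sin(th)*dx/r,np.sin(th)*dy/r,np.cos(th)]);o=d["cam_to_world"][:3,3]
    return o+ray*(z-o[2])/ray[2]
E
python3 -c "
from h import *
d=get_image('wrist')
print(wplane(d,257,203,.056))
print(wplane(d,253,289,.054))
for p in ((366,111),(428,118),(419,230),(358,231)): print(wplane(d,*p,.014))
go(44.3,19.3,2,11)"
```

```text
[0.44667883 0.19385087 0.056     ]
[0.45972186 0.10570134 0.054     ]
[0.5374311  0.29289573 0.014     ]
[0.61073546 0.30553001 0.014     ]
[0.64151484 0.18131877 0.014     ]
[0.56330992 0.16873306 0.014     ]
t 1.57 p [44.59 19.81 13.39] x [ 0.014  0.009 -1.   ] jaw [0.982 0.19  0.015] az 11.0 F [0.1 0.4 0.2] g 5.98 q [-0.76  0.02  0.29  1.98 -0.01  1.12 -0.27]
turn [-0.5  0.8  0. ]
turn [   1.2    0.8 -180. ]
shift [ -0.29  -0.51 -11.39]
```

```bash
python3 -m handwheel '[{"xyz":[-0.1,-0.3,-2],"angular":[-0.5,0.8,0]},{"xyz":[0,-0.2,-3],"angular":[0,0,0]},{"xyz":[0,0,-3],"angular":[0,0,0]},{"xyz":[0,0,0],"angular":[0,0,0]},{"xyz":[0,0,0],"angular":[0,0,0]}]'
python3 -c "
from h import *
go(44.4,19.3,2,11)"
```

```text
time: 1.98
position: [0.4502, 0.2037, 0.0628]
tool_rot: [-0.15, 1.549, 0.168]
ft_force: [1.0, 0.1, 0.6]
grip_width: 0.689
t 1.98 p [45.02 20.37  6.28] x [ 0.015  0.013 -1.   ] jaw [0.979 0.201 0.017] az 11.6 F [1.  0.1 0.6] g 6.0 q [-0.75  0.12  0.29  2.04 -0.05  0.97 -0.23]
turn [-0.7  0.8 -0.6]
turn [ -1.3  -1.1 179.4]
shift [-0.62 -1.07 -4.28]
```

```bash
python3 -m handwheel '[{"xyz":[-0.6,-1.0,0],"angular":[-0.7,0.8,-0.6]}]'
python3 -c "
from h import *
go(44.4,19.3,2,11)"
python3 -m handwheel '[{"xyz":[0,0,0],"angular":[0,0,0]}]'
python3 -c "
from h import *
go(44.4,19.3,2,11)"
```

```text
time: 2.07
position: [0.4447, 0.1959, 0.0645]
tool_rot: [-0.152, 1.563, 0.154]
ft_force: [-0.7, 0.3, 0.7]
grip_width: 0.691
t 2.07 p [44.47 19.59  6.45] x [ 0.002  0.002 -1.   ] jaw [0.981 0.194 0.003] az 11.2 F [-0.7  0.3  0.7] g 6.02 q [-0.75  0.11  0.3   2.04 -0.04  0.99 -0.24]
turn [-0.1  0.1 -0.2]
turn [ -0.2  -0.2 179.8]
shift [-0.07 -0.29 -4.45]
time: 2.15
position: [0.445, 0.1954, 0.0663]
tool_rot: [-0.152, 1.563, 0.154]
ft_force: [0.7, -0.3, -0.6]
grip_width: 0.69
t 2.15 p [44.5  19.54  6.63] x [ 0.003  0.001 -1.   ] jaw [0.981 0.193 0.003] az 11.1 F [ 0.7 -0.3 -0.6] g 6.0 q [-0.75  0.11  0.3   2.04 -0.04  0.99 -0.24]
turn [-0.1  0.2 -0.1]
turn [-2.000e-01 -1.000e-01  1.799e+02]
shift [-0.1  -0.24 -4.63]
```

```bash
python3 -m handwheel '[{"xyz":[-0.2,-0.4,-2.4],"angular":[0,0,0]},{"xyz":[-0.2,-0.3,-1.9],"angular":[-0.3,0.4,0]}]'
python3 -c "
from h import *
go(44.4,19.3,2,11)"
```

```text
time: 2.32
position: [0.4466, 0.1921, 0.0305]
tool_rot: [-0.15, 1.556, 0.157]
ft_force: [-0.4, -0.2, -1.0]
grip_width: 0.69
t 2.32 p [44.66 19.21  3.05] x [ 0.008  0.005 -1.   ] jaw [0.981 0.194 0.009] az 11.2 F [-0.4 -0.2 -1. ] g 6.0 q [-0.74  0.16  0.3   2.07 -0.06  0.91 -0.21]
turn [-0.3  0.5 -0.2]
turn [ -0.8  -0.4 179.8]
shift [-0.26  0.09 -1.05]
```

```bash
python3 -m handwheel '[{"xyz":[-0.3,0.1,-0.9],"angular":[-0.3,0.5,0]},{"xyz":[0,0,-0.2],"angular":[0,0,0]}]'
python3 -c "
from h import *
go(44.4,19.3,2,11)"
```

```text
time: 2.48
position: [0.4438, 0.1934, 0.02]
tool_rot: [-0.153, 1.566, 0.153]
ft_force: [-0.6, 0.3, 0.7]
grip_width: 0.688
t 2.48 p [44.38 19.34  2.  ] x [-0.  0. -1.] jaw [ 0.981  0.194 -0.   ] az 11.2 F [-0.6  0.3  0.7] g 5.99 q [-0.74  0.18  0.3   2.08 -0.07  0.89 -0.21]
turn [-0.  -0.  -0.2]
turn [  0.   -0.  179.8]
shift [ 0.02 -0.04 -0.  ]
```

Close with 15 N.

```bash
python3 -m handwheel '[{"xyz":[0,0,0],"angular":[0,0,0]},{"xyz":[0,0,0],"angular":[0,0,0]},{"xyz":[0,0,0],"angular":[0,0,0]},{"xyz":[0,0,0],"angular":[0,0,0]},{"xyz":[0,0,0],"angular":[0,0,0]}]' 2 15
python3 -c "
from h import *
go(44.4,19.3,2,11)"
```

```text
time: 2.9
position: [0.4463, 0.1956, 0.0243]
tool_rot: [-0.151, 1.56, 0.156]
ft_force: [0.3, 0.1, -0.6]
grip_width: 0.408
t 2.9 p [44.63 19.56  2.43] x [ 0.005  0.004 -1.   ] jaw [0.981 0.195 0.005] az 11.2 F [ 0.3  0.1 -0.6] g 3.55 q [-0.74  0.17  0.3   2.07 -0.07  0.9  -0.21]
turn [-0.2  0.3 -0.2]
turn [ -0.4  -0.3 179.8]
shift [-0.23 -0.26 -0.43]
```

```bash
python3 -m handwheel '[{"xyz":[0,0,2.5],"angular":[0,0,0]},{"xyz":[0,0,2.5],"angular":[0,0,0]},{"xyz":[1.8,0.9,1.0],"angular":[0,0,0]},{"xyz":[2.6,1.3,0],"angular":[0,0,0]},{"xyz":[2.6,1.3,0],"angular":[0,0,0]}]'
python3 -c "
from h import *
go(57.5,26.4,8,11)"
```

```text
time: 3.32
position: [0.5128, 0.2288, 0.0879]
tool_rot: [-0.151, 1.566, 0.156]
ft_force: [0.5, -0.1, -1.1]
grip_width: 0.413
t 3.32 p [51.28 22.88  8.79] x [-0.001  0.003 -1.   ] jaw [ 0.981  0.194 -0.   ] az 11.2 F [ 0.5 -0.1 -1.1] g 3.59 q [-0.73  0.24  0.31  1.84 -0.09  1.07 -0.2 ]
turn [-0.2 -0.  -0.2]
turn [ 1.000e-01 -3.000e-01  1.798e+02]
shift [ 6.22  3.52 -0.79]
```

```bash
python3 -m handwheel '[{"xyz":[2.6,1.3,0],"angular":[0,0,0]},{"xyz":[2.0,1.2,0],"angular":[0,0,0]},{"xyz":[1.0,0.6,-0.6],"angular":[0,0,0]},{"xyz":[0,0,-1.2],"angular":[0,0,0]}]'
python3 -c "
from h import *
go(57.5,26.4,2.7,11)"
```

```text
time: 3.65
position: [0.5786, 0.2653, 0.0741]
tool_rot: [-0.148, 1.553, 0.16]
ft_force: [-0.5, -0.1, -0.4]
grip_width: 0.411
t 3.65 p [57.86 26.53  7.41] x [ 0.011  0.009 -1.   ] jaw [0.981 0.195 0.012] az 11.3 F [-0.5 -0.1 -0.4] g 3.58 q [-0.71  0.4   0.3   1.68 -0.13  1.07 -0.17]
turn [-0.5  0.6 -0.3]
turn [ -1.   -0.8 179.7]
shift [-0.36 -0.13 -4.71]
```

```bash
python3 -m handwheel '[{"xyz":[-0.4,-0.2,-2],"angular":[-0.5,0.6,-0.3]},{"xyz":[0,-0.2,-1.2],"angular":[0,0,0]},{"xyz":[0,0,-0.4],"angular":[0,0,0]}]'
python3 -c "
from h import *
go(57.5,26.4,2.7,11)
for n in ('wrist','side'): cv2.imwrite(f'pics/{n}2.png',get_image(n)['pixels'])
st()"
```

```text
time: 3.9
position: [0.5716, 0.2596, 0.0324]
tool_rot: [-0.152, 1.571, 0.148]
ft_force: [-0.0, -1.0, -1.2]
grip_width: 0.414
t 3.9 p [57.16 25.96  3.24] x [-0.005 -0.003 -1.   ] jaw [ 0.982  0.19  -0.005] az 10.9 F [-0.  -1.  -1.2] g 3.6 q [-0.71  0.44  0.29  1.71 -0.14  1.02 -0.17]
turn [ 0.2 -0.3  0.1]
turn [  -0.4   -0.3 -179.9]
shift [ 0.34  0.44 -0.54]
t 4.0 p [57.13 26.    3.31] x [-0.005 -0.003 -1.   ] jaw [ 0.982  0.19  -0.006] az 11.0 F [ 0.1 -0.1 -0.3] g 3.57 q [-0.71  0.44  0.29  1.71 -0.14  1.02 -0.17]
```

View pics/wrist2.png

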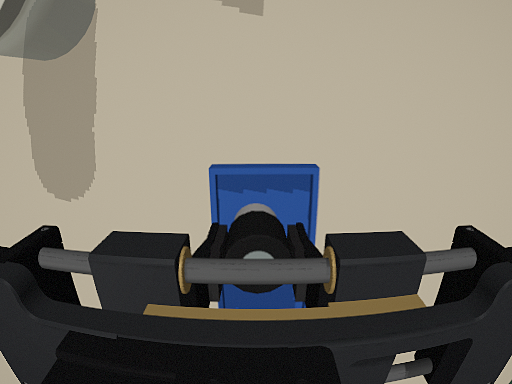

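View pics/side2.png

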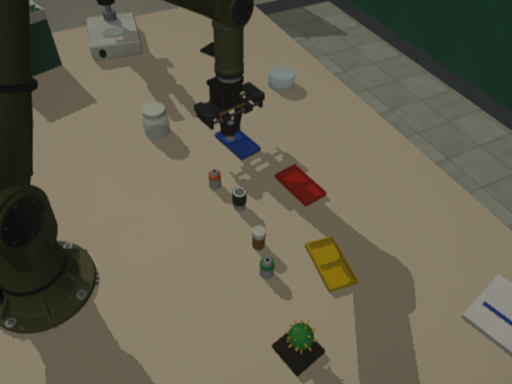

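```bash
python3 -m handwheel '[{"xyz":[0.3,0.3,-0.2],"angular":[0,0,0]},{"xyz":[0.1,0.1,-0.2],"angular":[0,0,0]},{"xyz":[0,0,-0.15],"angular":[0,0,0]}]'
python3 -c "
from h import *
go(57.5,26.4,2.7,11)"
```

```text
time: 4.25
position: [0.5756, 0.2642, 0.0287]
tool_rot: [-0.151, 1.569, 0.149]
ft_force: [-0.9, 0.1, -0.9]
grip_width: 0.412
t 4.25 p [57.56 26.42  2.87] x [-0.004 -0.001 -1.   ] jaw [ 0.982  0.19  -0.004] az 10.9 F [-0.9  0.1 -0.9] g 3.58 q [-0.7   0.45  0.29  1.7  -0.15  1.01 -0.17]
turn [ 0.1 -0.2  0.1]
turn [-3.000e-01 -1.000e-01 -1.799e+02]
shift [-0.06 -0.02 -0.17]
```

```bash
for i in 1; do python3 -m handwheel '[{"xyz":[0,0,-0.2],"angular":[0,0,0]},{"xyz":[0,0,-0.15],"angular":[0,0,0]}]'; done
python3 -m handwheel '[{"xyz":[0,0,-0.15],"angular":[0,0,0]}]'
python3 -m handwheel '[{"xyz":[0,0,-0.15],"angular":[0,0,0]}]'
```

```text
time: 4.42
position: [0.5755, 0.2645, 0.028]
tool_rot: [-0.15, 1.57, 0.15]
ft_force: [-4.4, -1.9, 8.0]
grip_width: 0.411
time: 4.5
position: [0.5755, 0.2644, 0.028]
tool_rot: [-0.15, 1.57, 0.15]
ft_force: [-2.9, -1.2, 5.2]
grip_width: 0.41
time: 4.58
position: [0.5755, 0.2644, 0.028]
tool_rot: [-0.15, 1.57, 0.15]
ft_force: [-3.9, -0.9, 4.7]
grip_width: 0.41
```

```bash
python3 -m handwheel '[{"xyz":[0,0,-0.05],"angular":[0,0,0]},{"xyz":[0,0,-0.05],"angular":[0,0,0]},{"xyz":[0,0,-0.05],"angular":[0,0,0]},{"xyz":[0,0,-0.05],"angular":[0,0,0]}]' 5.5
python3 -c "
from h import *
st()"
```

```text
time: 4.92
position: [0.5772, 0.2652, 0.0283]
tool_rot: [-0.148, 1.566, 0.152]
ft_force: [0.2, 0.2, 0.8]
grip_width: 0.596
t 4.92 p [57.72 26.52  2.83] x [-0.     0.003 -1.   ] jaw [0.982 0.19  0.   ] az 10.9 F [0.2 0.2 0.8] g 5.18 q [-0.7   0.45  0.29  1.7  -0.15  1.01 -0.17]
```

```bash
python3 -m handwheel '[{"xyz":[-0.1,0,1.5],"angular":[0,0,0]},{"xyz":[-0.1,0,3],"angular":[0,0,0]},{"xyz":[-0.1,0,3],"angular":[0,0,0]},{"xyz":[-1.5,-3.4,0],"angular":[0,0,0]},{"xyz":[-1.5,-3.7,0],"angular":[0,0,0]}]' 6
python3 -c "
from h import *
go(48.1,1.4,10,11)"
```

```text
time: 5.33
position: [0.5434, 0.2017, 0.1037]
tool_rot: [-0.156, 1.565, 0.163]
ft_force: [-0.1, -0.9, 0.6]
grip_width: 0.689
t 5.33 p [54.34 20.17 10.37] x [-0.     0.005 -1.   ] jaw [0.98  0.201 0.001] az 11.6 F [-0.1 -0.9  0.6] g 6.0 q [-0.68  0.26  0.33  1.79 -0.1   1.11 -0.12]
turn [-0.3 -0.  -0.6]
turn [  0.   -0.4 179.4]
shift [ -6.24 -18.77  -0.37]
```

```bash
python3 -m handwheel '[{"xyz":[-1.2,-3.7,0],"angular":[0,0,0]},{"xyz":[-1.2,-3.7,0],"angular":[0,0,0]},{"xyz":[-1.2,-3.7,0],"angular":[0,0,0]},{"xyz":[-1.2,-3.7,0],"angular":[0,0,0]},{"xyz":[-1.0,-2.5,0],"angular":[0,0,0]}]'
python3 -c "
from h import *
cv2.imwrite('pics/wrist3.png',get_image('wrist')['pixels'])
d=get_image('wrist');g=d['pixels']; 
go(48.1,1.4,2.2,11)"
```

```text
time: 5.75
position: [0.483, 0.0227, 0.1056]
tool_rot: [-0.157, 1.558, 0.168]
ft_force: [0.9, -0.3, -1.0]
grip_width: 0.69
t 5.85 p [48.25  2.09 10.56] x [ 0.005  0.007 -1.   ] jaw [0.98  0.2   0.007] az 11.5 F [-1.   0.2  0.6] g 6.02 q [-0.52  0.05  0.44  2.02 -0.03  1.07  0.14]
turn [-0.4  0.3 -0.5]
turn [ -0.5  -0.7 179.5]
shift [-0.15 -0.69 -8.36]
```

View pics/wrist3.png

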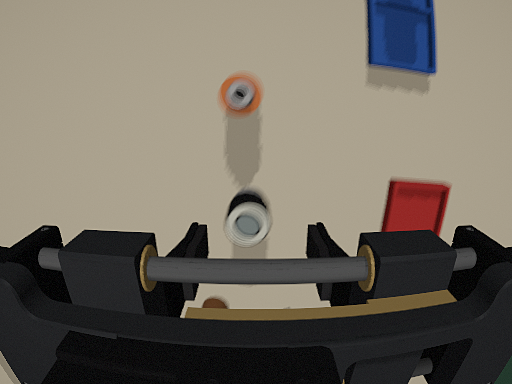

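```bash
python3 -c "
from h import *
d=get_image('wrist');cv2.imwrite('pics/w.png',d['pixels'])
print(wplane(d,247,224,.056),wplane(d,240,94,.054)); st()"
python3 -m handwheel '[{"xyz":[-0.2,-0.6,-2],"angular":[-0.4,0.3,-0.5]},{"xyz":[0,-0.2,-2.4],"angular":[0,0,0]},{"xyz":[-0.1,0,-1.8],"angular":[0,0,0]}]'
python3 -c "
from h import *
go(48.1,1.4,2.2,11)"
```

```text
[0.47709821 0.00849972 0.056     ] [0.45330349 0.1031683  0.054     ]
t 5.9 p [48.36  2.42 10.58] x [ 0.007  0.009 -1.   ] jaw [0.979 0.203 0.008] az 11.7 F [0.8 0.9 0.6] g 6.01 q [-0.53  0.05  0.44  2.02 -0.04  1.07  0.14]
time: 6.15
position: [0.4869, 0.0201, 0.0473]
tool_rot: [-0.151, 1.549, 0.16]
ft_force: [-0.3, -0.1, -0.2]
grip_width: 0.687
t 6.15 p [48.69  2.01  4.73] x [ 0.015  0.007 -1.   ] jaw [0.98  0.197 0.016] az 11.4 F [-0.3 -0.1 -0.2] g 5.98 q [-0.51  0.14  0.44  2.07 -0.08  0.94  0.18]
turn [-0.4  0.9 -0.4]
turn [ -1.4  -0.6 179.6]
shift [-0.59 -0.61 -2.53]
```

```bash
python3 -m handwheel '[{"xyz":[-0.7,-0.8,-1.0],"angular":[-0.4,0.9,-0.4]},{"xyz":[-0.2,-0.1,-1.0],"angular":[0,0,0]},{"xyz":[-0.1,-0.1,-0.7],"angular":[0,0,0]}]'
python3 -c "
from h import *
go(48.0,1.2,2.2,11)"
```

```text
time: 6.4
position: [0.476, 0.0129, 0.0168]
tool_rot: [-0.155, 1.57, 0.154]
ft_force: [-0.1, 0.6, 0.2]
grip_width: 0.69
t 6.4 p [47.6   1.29  1.68] x [-0.004 -0.001 -1.   ] jaw [ 0.981  0.195 -0.005] az 11.2 F [-0.1  0.6  0.2] g 6.01 q [-0.5   0.18  0.44  2.1  -0.1   0.89  0.2 ]
turn [ 0.1 -0.3 -0.2]
turn [4.000e-01 1.000e-01 1.798e+02]
shift [ 0.4  -0.09  0.52]
```

```bash
python3 -m handwheel '[{"xyz":[0.3,0,0.5],"angular":[0,-0.3,0]}]'
python3 -m handwheel '[{"xyz":[0,0,-0.1],"angular":[0,0,0]},{"xyz":[0,0,-0.1],"angular":[0,0,0]},{"xyz":[0,0,-0.1],"angular":[0,0,0]},{"xyz":[0,0,-0.1],"angular":[0,0,0]},{"xyz":[0,0,-0.1],"angular":[0,0,0]}]' 2 15
python3 -c "
from h import *
go(58.7,20.2,10,11)"
```

```text
time: 6.48
position: [0.477, 0.0129, 0.0198]
tool_rot: [-0.156, 1.569, 0.153]
ft_force: [-0.6, 0.0, -0.4]
grip_width: 0.687
time: 6.9
position: [0.4811, 0.0143, 0.0182]
tool_rot: [-0.156, 1.562, 0.155]
ft_force: [-2.9, 0.0, 8.3]
grip_width: 0.405
t 6.9 p [48.11  1.43  1.82] x [ 0.004 -0.    -1.   ] jaw [0.98  0.197 0.004] az 11.4 F [-2.9  0.   8.3] g 3.52 q [-0.5   0.18  0.44  2.09 -0.1   0.88  0.2 ]
turn [ 0.   0.2 -0.4]
turn [ -0.3   0.  179.6]
shift [10.59 18.77  8.18]
```

```bash
python3 -m handwheel '[{"xyz":[0,0,2.0],"angular":[0,0,0]},{"xyz":[0,0,2.5],"angular":[0,0,0]},{"xyz":[0.8,1.5,2.0],"angular":[0,0,0]},{"xyz":[1.9,3.3,0.5],"angular":[0,0,0]},{"xyz":[1.9,3.3,0],"angular":[0,0,0]}]'
python3 -m handwheel '[{"xyz":[1.9,3.3,0],"angular":[0,0,0]},{"xyz":[1.9,3.3,0],"angular":[0,0,0]},{"xyz":[1,1.6,0],"angular":[0,0,0]}]'
python3 -c "
from h import *
go(58.7,20.2,2.3,11)"
```

```text
time: 7.32
position: [0.524, 0.0888, 0.0913]
tool_rot: [-0.146, 1.567, 0.143]
ft_force: [0.8, 0.2, -0.3]
grip_width: 0.411
time: 7.57
position: [0.5759, 0.1786, 0.0939]
tool_rot: [-0.143, 1.561, 0.148]
ft_force: [-0.7, 0.5, -0.4]
grip_width: 0.406
t 7.57 p [57.59 17.86  9.39] x [ 0.005  0.003 -1.   ] jaw [0.983 0.184 0.006] az 10.6 F [-0.7  0.5 -0.4] g 3.53 q [-0.64  0.32  0.35  1.74 -0.12  1.1  -0.06]
turn [-0.2  0.3  0.4]
turn [   0.5    0.3 -179.6]
shift [ 1.11  2.34 -7.09]
```

```bash
python3 -m handwheel '[{"xyz":[0.9,1.8,-1],"angular":[0,0.3,0]},{"xyz":[0,0.1,-2],"angular":[0,0,0]},{"xyz":[-0.2,-0.1,-1.4],"angular":[0,0,0]}]'
python3 -c "
from h import *
go(58.7,20.2,2.3,11)"
```

```text
time: 7.82
position: [0.5886, 0.2069, 0.0526]
tool_rot: [-0.145, 1.555, 0.159]
ft_force: [0.0, -0.0, -0.6]
grip_width: 0.407
t 7.82 p [58.86 20.69  5.26] x [ 0.01  0.01 -1.  ] jaw [0.981 0.193 0.011] az 11.1 F [ 0.  -0.  -0.6] g 3.54 q [-0.65  0.4   0.33  1.73 -0.16  1.03 -0.07]
turn [-0.6  0.6 -0.1]
turn [ -0.9  -0.9 179.9]
shift [-0.16 -0.49 -2.96]
```

```bash
python3 -m handwheel '[{"xyz":[-0.2,-0.5,-1.2],"angular":[-0.6,0.6,0]},{"xyz":[0,-0.1,-0.8],"angular":[0,0,0]},{"xyz":[0,0,-0.3],"angular":[0,0,0]}]'
python3 -c "
from h import *
go(58.7,20.2,2.3,11)
cv2.imwrite('pics/wrist4.png',get_image('wrist')['pixels'])"
```

```text
time: 8.07
position: [0.5845, 0.2011, 0.0255]
tool_rot: [-0.156, 1.571, 0.152]
ft_force: [-0.2, 0.2, -0.4]
grip_width: 0.407
t 8.07 p [58.45 20.11  2.55] x [-0.006 -0.003 -1.   ] jaw [ 0.981  0.195 -0.006] az 11.2 F [-0.2  0.2 -0.4] g 3.54 q [-0.64  0.44  0.33  1.74 -0.16  1.   -0.06]
turn [ 0.2 -0.3 -0.2]
turn [  0.5   0.3 179.8]
shift [ 0.25  0.09 -0.25]
```

View pics/wrist4.png

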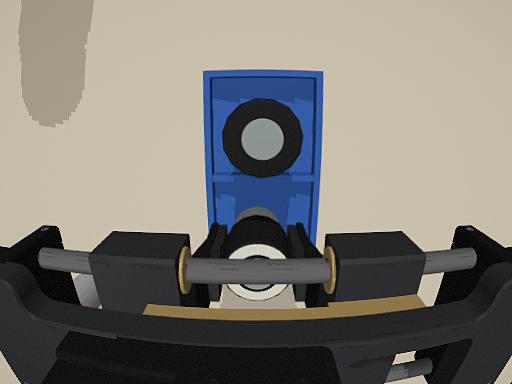

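Plain eyepiece stands centred in the far bay (262,138); the ringed one is over the near bay (258,260). Lower it.

```bash
python3 -m handwheel '[{"xyz":[0.2,0.1,-0.2],"angular":[0.2,-0.3,0]},{"xyz":[0,0,-0.2],"angular":[0,0,0]},{"xyz":[0,0,-0.2],"angular":[0,0,0]}]'
python3 -m handwheel '[{"xyz":[0,0,-0.15],"angular":[0,0,0]}]'
```

```text
time: 8.37
position: [0.5871, 0.2013, 0.0222]
tool_rot: [-0.151, 1.565, 0.153]
ft_force: [-8.2, -1.5, 15.3]
grip_width: 0.41
time: 8.45
position: [0.5876, 0.2013, 0.0224]
tool_rot: [-0.149, 1.564, 0.154]
ft_force: [-1.6, 0.2, 1.1]
grip_width: 0.409
```

```bash
python3 -m handwheel '[{"xyz":[0,0,-0.1],"angular":[0,0,0]},{"xyz":[0,0,-0.1],"angular":[0,0,0]},{"xyz":[-0.1,0,-0.05],"angular":[0,0,0]},{"xyz":[-0.1,0,-0.05],"angular":[0,0,0]}]' 5.5
python3 -c "
from h import *
st()"
```

```text
time: 8.78
position: [0.588, 0.2011, 0.0219]
tool_rot: [-0.147, 1.559, 0.154]
ft_force: [-0.1, -0.4, 0.3]
grip_width: 0.598
t 8.78 p [58.8  20.11  2.19] x [ 0.006  0.005 -1.   ] jaw [0.982 0.19  0.007] az 11.0 F [-0.1 -0.4  0.3] g 5.21 q [-0.64  0.44  0.33  1.75 -0.17  0.98 -0.05]
```

```bash
python3 -m handwheel '[{"xyz":[-0.1,0,1.5],"angular":[0,0,0]},{"xyz":[-0.1,0,3],"angular":[0,0,0]},{"xyz":[-0.1,0,3],"angular":[0,0,0]},{"xyz":[-2.8,-2.0,0.5],"angular":[0,0,-4]},{"xyz":[-2.8,-2.0,0],"angular":[0,0,-5]}]' 6
python3 -m handwheel '[{"xyz":[-2.8,-2,0],"angular":[0,0,-5]},{"xyz":[-2.8,-2,0],"angular":[0,0,-5]},{"xyz":[-1,-0.8,0],"angular":[0,0,0]}]'
python3 -c "
from h import *
d=get_image('wrist');cv2.imwrite('pics/wrist5.png',d['pixels'])
g=d['pixels'];go(45.5,10.8,1.5,-8)
m=cv2.inRange(cv2.cvtColor(g,cv2.COLOR_BGR2HSV),(3,150,120),(14,255,255))[:225]
cs,_=cv2.findContours(m,cv2.RETR_EXTERNAL,cv2.CHAIN_APPROX_NONE);c=max(cs,key=cv2.contourArea);print(cv2.boundingRect(c))
"
```

```text
time: 9.2
position: [0.5297, 0.1635, 0.1024]
tool_rot: [-0.024, 1.563, 0.03]
ft_force: [-0.8, -1.6, 0.0]
grip_width: 0.687
time: 9.45
position: [0.4596, 0.1124, 0.103]
tool_rot: [0.123, 1.558, -0.117]
ft_force: [0.4, -1.0, -1.4]
grip_width: 0.688
t 9.5 p [45.9  11.17 10.31] x [ 0.009  0.004 -1.   ] jaw [ 0.989 -0.151  0.008] az -8.7 F [-2.2 -1.8 -0.2] g 5.97 q [-0.7   0.03  0.42  2.05 -0.01  1.06 -0.43]
turn [-0.2  0.5  0.7]
turn [   0.8    0.3 -179.3]
shift [-0.4  -0.37 -8.81]
(231, 192, 39, 33)
```

View pics/wrist5.png

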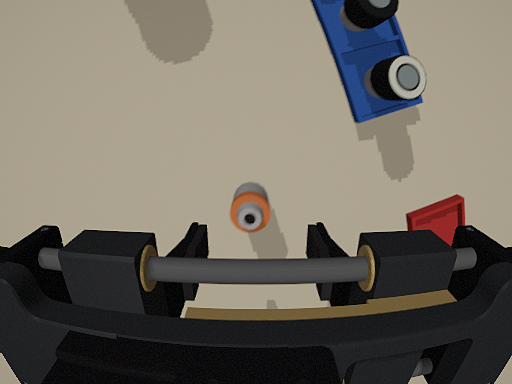

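```bash
python3 -c "
from h import *
d=get_image('wrist')
print(wplane(d,250,218,.054)); go(45.5,10.8,1.5,-8)"
python3 -m handwheel '[{"xyz":[-0.5,-0.5,-2],"angular":[-0.2,0.6,0.7]},{"xyz":[-0.1,-0.1,-2.4],"angular":[0,0,0]},{"xyz":[-0.2,-0.1,-1.8],"angular":[0,0,0]}]'
python3 -c "
from h import *
go(45.4,10.8,1.5,-8)"
```

```text
[0.45310524 0.10638973 0.054     ]
t 9.55 p [46.13 11.35 10.36] x [ 0.011  0.005 -1.   ] jaw [ 0.989 -0.149  0.011] az -8.6 F [ 1.  -0.5 -0.4] g 6.02 q [-0.7   0.03  0.42  2.04 -0.02  1.06 -0.43]
turn [-0.3  0.7  0.6]
turn [   1.     0.4 -179.4]
shift [-0.63 -0.55 -8.86]
time: 9.8
position: [0.4602, 0.1102, 0.0456]
tool_rot: [0.113, 1.553, -0.097]
ft_force: [-0.6, -0.2, -0.5]
grip_width: 0.69
t 9.8 p [46.02 11.02  4.56] x [ 0.016  0.009 -1.   ] jaw [ 0.991 -0.134  0.015] az -7.7 F [-0.6 -0.2 -0.5] g 6.0 q [-0.69  0.1   0.42  2.1  -0.06  0.93 -0.37]
turn [-0.5  0.9 -0.3]
turn [ -1.4  -0.8 179.7]
shift [-0.62 -0.22 -3.06]
```

```bash
python3 -m handwheel '[{"xyz":[-0.6,-0.3,-1.2],"angular":[-0.5,0.9,0]},{"xyz":[-0.1,0,-1.0],"angular":[0,0,0]},{"xyz":[0,0,-0.6],"angular":[0,0,0]}]'
python3 -c "
from h import *
go(45.4,10.8,1.5,-8)"
```

```text
time: 10.05
position: [0.4532, 0.1079, 0.0141]
tool_rot: [0.102, 1.571, -0.105]
ft_force: [-0.0, -0.5, 0.6]
grip_width: 0.687
t 10.05 p [45.32 10.79  1.41] x [-0.003 -0.002 -1.   ] jaw [ 0.991 -0.131 -0.003] az -7.6 F [-0.  -0.5  0.6] g 5.97 q [-0.68  0.16  0.42  2.12 -0.08  0.88 -0.35]
turn [ 0.1 -0.2 -0.4]
turn [  0.3   0.2 179.6]
shift [0.08 0.01 0.09]
```

```bash
python3 -m handwheel '[{"xyz":[0,0,0.1],"angular":[0,0,0]},{"xyz":[0,0,-0.05],"angular":[0,0,0]},{"xyz":[0,0,-0.1],"angular":[0,0,0]},{"xyz":[0,0,-0.1],"angular":[0,0,0]},{"xyz":[0,0,-0.1],"angular":[0,0,0]}]' 2 15
python3 -c "
from h import *
go(59.3,-20.5,9.5,-8)"
```

```text
time: 10.47
position: [0.4554, 0.1092, 0.0118]
tool_rot: [0.1, 1.571, -0.105]
ft_force: [0.0, 0.4, -0.2]
grip_width: 0.396
t 10.47 p [45.54 10.92  1.18] x [-0.002 -0.003 -1.   ] jaw [ 0.992 -0.13  -0.002] az -7.4 F [ 0.   0.4 -0.2] g 3.44 q [-0.68  0.17  0.42  2.12 -0.09  0.87 -0.35]
turn [ 0.2 -0.1 -0.6]
turn [  0.2   0.3 179.4]
shift [ 13.76 -31.42   8.32]
```

```bash
python3 -m handwheel '[{"xyz":[-0.1,-0.1,0],"angular":[0,0,0]},{"xyz":[0,0,0],"angular":[0,0,0]},{"xyz":[0,0,0.3],"angular":[0,0,0]},{"xyz":[0,0,0.2],"angular":[0,0,0]}]' 4.5
python3 -m handwheel '[{"xyz":[0,0,0],"angular":[0,0,0]},{"xyz":[0,0,-0.05],"angular":[0,0,0]},{"xyz":[0,0,-0.05],"angular":[0,0,0]},{"xyz":[0,0,-0.05],"angular":[0,0,0]},{"xyz":[0,0,-0.05],"angular":[0,0,0]}]' 2 15
python3 -c "
from h import *
go(59.3,-20.5,9.5,-8)"
```

```text
time: 10.8
position: [0.4549, 0.1083, 0.0179]
tool_rot: [0.1, 1.569, -0.104]
ft_force: [-0.7, 0.3, 0.7]
grip_width: 0.505
time: 11.22
position: [0.4556, 0.1087, 0.018]
tool_rot: [0.102, 1.568, -0.103]
ft_force: [-3.0, -1.1, 6.3]
grip_width: 0.364
t 11.22 p [45.56 10.87  1.8 ] x [-0.    -0.001 -1.   ] jaw [ 0.992 -0.13   0.   ] az -7.5 F [-3.  -1.1  6.3] g 3.17 q [-0.68  0.15  0.42  2.12 -0.08  0.88 -0.35]
turn [ 0.  -0.  -0.5]
turn [0.000e+00 1.000e-01 1.795e+02]
shift [ 13.74 -31.37   7.7 ]
```

```bash
python3 -m handwheel '[{"xyz":[0,0,2.0],"angular":[0,0,0]},{"xyz":[0,0,2.5],"angular":[0,0,0]},{"xyz":[0.7,-1.5,2.5],"angular":[0,0,0]},{"xyz":[1.6,-3.6,0.5],"angular":[0,0,0]},{"xyz":[1.6,-3.6,0],"angular":[0,0,0]}]'
python3 -m handwheel '[{"xyz":[1.6,-3.6,0],"angular":[0,0,0]},{"xyz":[1.6,-3.6,0],"angular":[0,0,0]},{"xyz":[1.6,-3.6,0],"angular":[0,0,0]},{"xyz":[1.6,-3.6,0],"angular":[0,0,0]},{"xyz":[1.6,-3.6,0],"angular":[0,0,0]}]'
python3 -c "
from h import *
go(59.3,-20.5,9.5,-8)"
```

```text
time: 11.63
position: [0.49, 0.0274, 0.0939]
tool_rot: [0.089, 1.576, -0.089]
ft_force: [1.8, -0.6, -0.9]
grip_width: 0.364
time: 12.05
position: [0.5733, -0.158, 0.095]
tool_rot: [0.085, 1.572, -0.081]
ft_force: [0.5, -0.1, -0.6]
grip_width: 0.363
t 12.05 p [ 57.33 -15.8    9.5 ] x [-0.003  0.003 -1.   ] jaw [ 0.994 -0.105 -0.003] az -6.1 F [ 0.5 -0.1 -0.6] g 3.16 q [-0.29  0.34  0.62  1.76 -0.22  1.11  0.3 ]
turn [-0.2 -0.2 -1.9]
turn [  0.2  -0.3 178.1]
shift [ 1.97 -4.7  -0.  ]
```

```bash
python3 -m handwheel '[{"xyz":[1.6,-3.2,0],"angular":[-0.2,-0.2,-1.9]},{"xyz":[0.3,-0.8,-1.5],"angular":[0,0,0]},{"xyz":[0,0,-1.5],"angular":[0,0,0]}]'
python3 -c "
from h import *
go(59.3,-20.5,2.3,-8)"
```

```text
time: 12.3
position: [0.5958, -0.2131, 0.0667]
tool_rot: [0.111, 1.559, -0.126]
ft_force: [-0.1, 0.5, -1.2]
grip_width: 0.358
t 12.3 p [ 59.58 -21.31   6.67] x [ 0.008 -0.011 -1.   ] jaw [ 0.989 -0.15   0.009] az -8.7 F [-0.1  0.5 -1.2] g 3.11 q [-0.2   0.45  0.63  1.7  -0.29  1.08  0.36]
turn [0.6 0.4 0.7]
turn [   0.7   -0.9 -179.3]
shift [-0.28  0.81 -4.37]
```

```bash
python3 -m handwheel '[{"xyz":[-0.3,0.8,-1.5],"angular":[0.6,0.4,0.7]},{"xyz":[0,0.2,-1.5],"angular":[0,0,0]},{"xyz":[0,0,-0.6],"angular":[0,0,0]}]'
python3 -c "
from h import *
d=get_image('wrist');cv2.imwrite('pics/wrist6.png',d['pixels'])
go(59.3,-20.5,2.3,-8)"
```

```text
time: 12.55
position: [0.5903, -0.204, 0.0255]
tool_rot: [0.111, 1.573, -0.11]
ft_force: [-0.7, 0.1, -0.7]
grip_width: 0.362
t 12.6 p [ 58.97 -20.35   2.48] x [-0.006  0.001 -1.   ] jaw [ 0.99  -0.14  -0.007] az -8.0 F [-0.9  0.5 -1.2] g 3.15 q [-0.19  0.49  0.6   1.74 -0.32  1.02  0.39]
turn [-0.1 -0.4  0. ]
turn [-6.0e-01  1.0e-01 -1.8e+02]
shift [ 0.33 -0.15 -0.18]
```

View pics/wrist6.png

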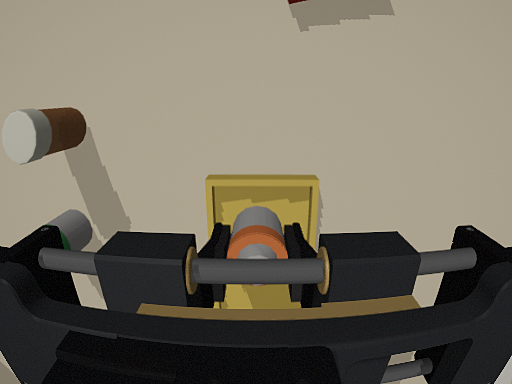

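```bash
python3 -m handwheel '[{"xyz":[0.2,-0.1,-0.2],"angular":[0,-0.4,0]},{"xyz":[0,0,-0.15],"angular":[0,0,0]}]'
python3 -m handwheel '[{"xyz":[0,0,-0.15],"angular":[0,0,0]}]'
python3 -m handwheel '[{"xyz":[0,0,-0.15],"angular":[0,0,0]}]'
```

```text
time: 12.77
position: [0.5917, -0.2033, 0.0219]
tool_rot: [0.11, 1.568, -0.107]
ft_force: [-4.5, -0.2, 12.6]
grip_width: 0.359
time: 12.85
position: [0.5917, -0.2033, 0.0219]
tool_rot: [0.11, 1.568, -0.106]
ft_force: [-4.3, -0.3, 7.9]
grip_width: 0.362
time: 12.93
position: [0.5918, -0.2033, 0.0219]
tool_rot: [0.109, 1.568, -0.105]
ft_force: [-2.7, -0.1, 4.6]
grip_width: 0.363
```

```bash
python3 -m handwheel '[{"xyz":[0,0,-0.05],"angular":[0,0,0]},{"xyz":[0,0,-0.05],"angular":[0,0,0]},{"xyz":[0,0,-0.05],"angular":[0,0,0]},{"xyz":[0,0,0],"angular":[0,0,0]}]' 5.5
python3 -m handwheel '[{"xyz":[-0.1,0,1.5],"angular":[0,0,0]},{"xyz":[-0.1,0,3],"angular":[0,0,0]},{"xyz":[-0.1,0,3],"angular":[0,0,0]},{"xyz":[-3,0.2,0],"angular":[0,0,0]},{"xyz":[-3.5,0.3,0],"angular":[0,0,0]}]' 6
python3 -c "
from h import *
go(44.8,-19.1,10,-8)"
```

```text
time: 13.27
position: [0.5942, -0.2021, 0.0232]
tool_rot: [0.108, 1.562, -0.102]
ft_force: [0.3, 0.2, 0.7]
grip_width: 0.575
time: 13.68
position: [0.5302, -0.1959, 0.104]
tool_rot: [0.102, 1.558, -0.101]
ft_force: [-1.5, -0.7, -0.1]
grip_width: 0.684
t 13.68 p [ 53.02 -19.59  10.4 ] x [ 0.01 -0.   -1.  ] jaw [ 0.992 -0.129  0.01 ] az -7.4 F [-1.5 -0.7 -0.1] g 5.95 q [-0.27  0.26  0.67  1.84 -0.18  1.1   0.33]
turn [ 0.   0.6 -0.6]
turn [ -0.9   0.  179.4]
shift [-8.22  0.49 -0.4 ]
```

```bash
python3 -m handwheel '[{"xyz":[-3.5,0.2,0],"angular":[0,0.6,-0.6]},{"xyz":[-3,0.2,0],"angular":[0,0,0]},{"xyz":[-1.5,0,-0.5],"angular":[0,0,0]}]'
python3 -c "
from h import *
d=get_image('wrist');cv2.imwrite('pics/wrist7.png',d['pixels'])
go(44.8,-19.1,10,-8)"
```

```text
time: 13.93
position: [0.4469, -0.1926, 0.1033]
tool_rot: [0.111, 1.563, -0.11]
ft_force: [-0.0, 0.1, -0.9]
grip_width: 0.69
t 13.98 p [ 44.41 -19.27  10.2 ] x [ 0.002  0.002 -1.   ] jaw [ 0.99  -0.142  0.002] az -8.2 F [-2.7 -0.9 -1.1] g 5.96 q [-0.31  0.07  0.7   2.02 -0.05  1.07  0.26]
turn [-0.1  0.1  0.2]
turn [   0.2    0.2 -179.8]
shift [ 0.39  0.17 -0.2 ]
```

View pics/wrist7.png

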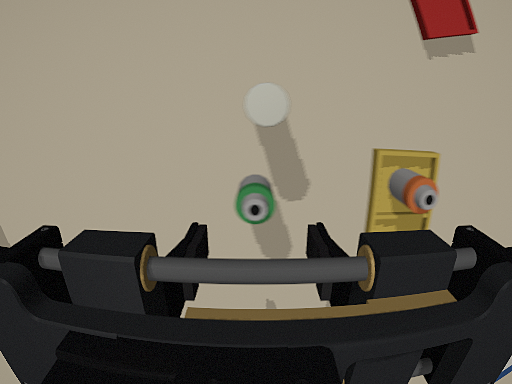

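```bash
python3 -c "
from h import *
d=get_image('wrist')
print(wplane(d,255,210,.054),wplane(d,266,104,.058)); go(44.7,-19.1,1.7,-8)"
python3 -m handwheel '[{"xyz":[0.2,0.1,-2],"angular":[0,0,0]},{"xyz":[-0.1,0,-2.4],"angular":[0,0,0]},{"xyz":[-0.2,0,-1.8],"angular":[0,0,0]}]'
python3 -c "
from h import *
go(44.7,-19.1,1.7,-8)"
```

```text
[ 0.44260334 -0.19182331  0.054     ] [ 0.46126732 -0.11559253  0.058     ]
t 14.03 p [ 44.67 -19.24  10.25] x [ 0.004  0.001 -1.   ] jaw [ 0.99  -0.141  0.004] az -8.1 F [-0.4 -0.1  0.6] g 6.02 q [-0.31  0.07  0.7   2.02 -0.05  1.07  0.27]
turn [-0.1  0.2  0.1]
turn [ 4.000e-01  1.000e-01 -1.799e+02]
shift [ 0.03  0.14 -8.55]
time: 14.28
position: [0.4537, -0.1924, 0.0465]
tool_rot: [0.113, 1.546, -0.108]
ft_force: [0.1, 0.0, -0.3]
grip_width: 0.692
t 14.28 p [ 45.37 -19.24   4.65] x [ 0.022  0.001 -1.   ] jaw [ 0.99  -0.141  0.022] az -8.1 F [ 0.1  0.  -0.3] g 6.02 q [-0.29  0.16  0.69  2.07 -0.14  0.93  0.34]
turn [-0.1  1.3  0.1]
turn [ 2.000e+00  1.000e-01 -1.799e+02]
shift [-0.67  0.14 -2.95]
```

```bash
python3 -m handwheel '[{"xyz":[-0.7,0.1,-1.2],"angular":[-0.1,1.3,0]},{"xyz":[-0.1,0,-0.9],"angular":[0,0,0]},{"xyz":[0,0,-0.5],"angular":[0,0,0]}]'
python3 -c "
from h import *
go(44.7,-19.1,1.7,-8)"
```

```text
time: 14.53
position: [0.4466, -0.1913, 0.0187]
tool_rot: [0.109, 1.571, -0.112]
ft_force: [-0.7, 0.4, 0.3]
grip_width: 0.689
t 14.53 p [ 44.66 -19.13   1.87] x [-0.003 -0.002 -1.   ] jaw [ 0.99  -0.14  -0.003] az -8.0 F [-0.7  0.4  0.3] g 5.99 q [-0.28  0.22  0.68  2.08 -0.17  0.9   0.36]
turn [ 0.1 -0.2  0. ]
turn [-3.0e-01 -1.0e-01 -1.8e+02]
shift [ 0.04  0.03 -0.17]
```

```bash
python3 -m handwheel '[{"xyz":[0,0,-0.2],"angular":[0,0,0]},{"xyz":[0,0,-0.1],"angular":[0,0,0]},{"xyz":[0,0,-0.08],"angular":[0,0,0]},{"xyz":[0,0,-0.08],"angular":[0,0,0]},{"xyz":[0,0,-0.08],"angular":[0,0,0]}]' 2 15
python3 -m handwheel '[{"xyz":[0,0,-0.05],"angular":[0,0,0]},{"xyz":[0,0,-0.05],"angular":[0,0,0]}]'
```

```text
time: 14.95
position: [0.4491, -0.1919, 0.0141]
tool_rot: [0.107, 1.569, -0.112]
ft_force: [-1.4, 0.1, 1.7]
grip_width: 0.396
time: 15.12
position: [0.4491, -0.1919, 0.014]
tool_rot: [0.108, 1.569, -0.111]
ft_force: [-1.4, 0.8, 5.7]
grip_width: 0.365
```

```bash
python3 -m handwheel '[{"xyz":[0,0,2.0],"angular":[0,0,0]},{"xyz":[0,0,2.5],"angular":[0,0,0]},{"xyz":[0.5,-1.5,2.5],"angular":[0,0,0]},{"xyz":[1.5,-3,0.5],"angular":[0,0,0]},{"xyz":[2.3,-2.6,0],"angular":[0,0,0]}]'
python3 -c "
from h import *
go(58.4,-26.7,9.5,-8)"
```

```text
time: 15.53
position: [0.4887, -0.2576, 0.091]
tool_rot: [0.108, 1.573, -0.099]
ft_force: [1.1, -0.1, -0.8]
grip_width: 0.364
t 15.53 p [ 48.87 -25.76   9.1 ] x [-0.005  0.006 -1.   ] jaw [ 0.991 -0.131 -0.005] az -7.6 F [ 1.1 -0.1 -0.8] g 3.17 q [-0.19  0.27  0.73  1.87 -0.2   1.09  0.48]
turn [-0.3 -0.3 -0.4]
turn [  0.4  -0.5 179.6]
shift [ 9.53 -0.94  0.4 ]
```

```bash
python3 -m handwheel '[{"xyz":[3.4,-0.4,0],"angular":[-0.3,-0.3,-0.4]},{"xyz":[3.4,-0.1,0],"angular":[0,0,0]},{"xyz":[1.6,0,-1],"angular":[0,0,0]},{"xyz":[0,0,-1.8],"angular":[0,0,0]}]'
python3 -c "
from h import *
go(58.4,-26.7,2,-8)"
```

```text
time: 15.87
position: [0.5833, -0.2719, 0.0684]
tool_rot: [0.108, 1.55, -0.119]
ft_force: [-0.1, -0.3, -1.8]
grip_width: 0.368
t 15.87 p [ 58.33 -27.19   6.84] x [ 0.017 -0.008 -1.   ] jaw [ 0.989 -0.144  0.018] az -8.3 F [-0.1 -0.3 -1.8] g 3.2 q [-0.13  0.47  0.67  1.68 -0.33  1.08  0.49]
turn [0.5 1.  0.3]
turn [   1.5   -0.7 -179.7]
shift [ 0.07  0.49 -4.84]
```

```bash
python3 -m handwheel '[{"xyz":[0.1,0.4,-1.8],"angular":[0.5,1.0,0]},{"xyz":[0.1,0.1,-1.5],"angular":[0,0,0]},{"xyz":[0,0,-0.6],"angular":[0,0,0]}]'
python3 -c "
from h import *
d=get_image('wrist');cv2.imwrite('pics/wrist8.png',d['pixels'])
go(58.4,-26.7,2,-8)"
```

```text
time: 16.12
position: [0.5868, -0.2664, 0.0252]
tool_rot: [0.113, 1.57, -0.113]
ft_force: [-1.2, 0.4, -1.2]
grip_width: 0.368
t 16.17 p [ 58.63 -26.6    2.46] x [-0.003  0.001 -1.   ] jaw [ 0.99  -0.143 -0.003] az -8.2 F [-0.1  1.1 -1. ] g 3.17 q [-0.11  0.54  0.65  1.69 -0.37  1.04  0.51]
turn [-0.  -0.2  0.2]
turn [-3.000e-01  1.000e-01 -1.798e+02]
shift [-0.23 -0.1  -0.46]
```

View pics/wrist8.png

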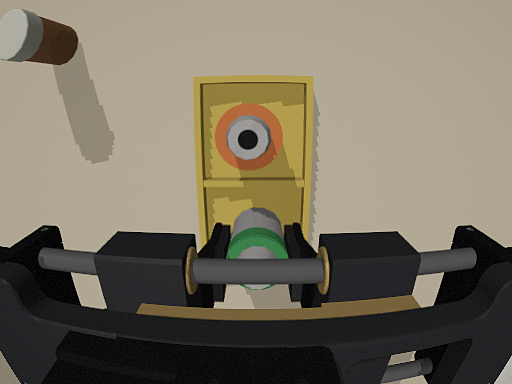

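```bash
python3 -m handwheel '[{"xyz":[-0.2,-0.1,-0.3],"angular":[0,-0.2,0]},{"xyz":[-0.1,0,-0.2],"angular":[0,0,0]},{"xyz":[0,0,-0.15],"angular":[0,0,0]}]'
python3 -m handwheel '[{"xyz":[0,0,-0.15],"angular":[0,0,0]}]'
python3 -m handwheel '[{"xyz":[0,0,-0.15],"angular":[0,0,0]}]'
```

```text
time: 16.42
position: [0.5831, -0.2676, 0.0188]
tool_rot: [0.113, 1.566, -0.113]
ft_force: [-0.6, 0.5, -0.9]
grip_width: 0.366
time: 16.5
position: [0.5831, -0.2679, 0.0181]
tool_rot: [0.113, 1.565, -0.113]
ft_force: [-1.6, 2.2, 6.0]
grip_width: 0.363
time: 16.58
position: [0.5832, -0.2679, 0.018]
tool_rot: [0.114, 1.564, -0.112]
ft_force: [-3.3, 2.9, 10.0]
grip_width: 0.362
```

```bash
python3 -m handwheel '[{"xyz":[0,0,-0.05],"angular":[0,0,0]},{"xyz":[0,0,-0.05],"angular":[0,0,0]},{"xyz":[0,0,-0.05],"angular":[0,0,0]},{"xyz":[0,0,0],"angular":[0,0,0]}]' 5.5
python3 -m handwheel '[{"xyz":[-0.1,0,1.5],"angular":[0,0,0]},{"xyz":[-0.1,0,3],"angular":[0,0,0]},{"xyz":[-0.1,0,3.5],"angular":[0,0,0]},{"xyz":[-2.4,2.6,0],"angular":[0,0,4]},{"xyz":[-2.4,3.0,0],"angular":[0,0,5]}]' 6
python3 -m handwheel '[{"xyz":[-2.4,3.2,0],"angular":[0,0,5]},{"xyz":[-2.4,3.2,0],"angular":[0,0,4]},{"xyz":[-1.2,1.8,0],"angular":[0,0,0]},{"xyz":[0,0,0],"angular":[0,0,0]}]'
python3 -c "
from h import *
d=get_image('wrist');cv2.imwrite('pics/wrist9.png',d['pixels'])
go(46.7,-11.5,10.5,9)"
```

```text
time: 16.92
position: [0.5849, -0.269, 0.0196]
tool_rot: [0.114, 1.558, -0.113]
ft_force: [0.7, 0.8, 1.0]
grip_width: 0.575
time: 17.33
position: [0.5347, -0.2194, 0.1057]
tool_rot: [-0.014, 1.559, 0.0]
ft_force: [-0.2, 0.8, 0.4]
grip_width: 0.684
time: 17.67
position: [0.4703, -0.1318, 0.1107]
tool_rot: [-0.143, 1.548, 0.137]
ft_force: [0.1, -0.7, -0.3]
grip_width: 0.689
t 17.72 p [ 47.15 -13.35  11.11] x [ 0.02  -0.004 -1.   ] jaw [0.984 0.177 0.019] az 10.2 F [-0.3 -0.9  0.6] g 6.01 q [-0.4   0.05  0.64  2.01 -0.03  1.07  0.44]
turn [ 0.2  1.2 -1.2]
turn [ -1.8   0.4 178.8]
shift [-0.45  1.85 -0.61]
```

View pics/wrist9.png

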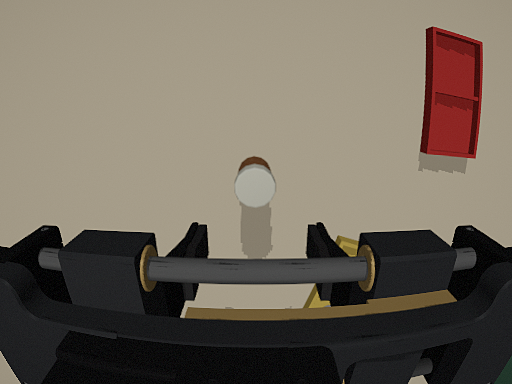

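```bash
python3 -c "
from h import *
d=get_image('wrist')
print(wplane(d,255,188,.058)); go(46.7,-11.5,2.8,9)"
python3 -m handwheel '[{"xyz":[-0.3,1.6,-1.5],"angular":[0.2,1.2,-1.2]},{"xyz":[-0.1,0,-2],"angular":[0,0,0]},{"xyz":[-0.2,0,-1.5],"angular":[0,0,0]}]'
python3 -c "
from h import *
go(46.7,-11.5,2.8,9)"
```

```text
[ 0.46781087 -0.1178518   0.058     ]
t 17.77 p [ 47.26 -13.53  11.12] x [ 0.022 -0.006 -1.   ] jaw [0.984 0.175 0.02 ] az 10.1 F [ 0.2 -0.3  0.1] g 5.98 q [-0.4   0.05  0.64  2.01 -0.03  1.07  0.44]
turn [ 0.3  1.2 -1.1]
turn [ -1.9   0.5 178.9]
shift [-0.56  2.03 -8.32]
time: 18.02
position: [0.4735, -0.1239, 0.0661]
tool_rot: [-0.121, 1.554, 0.111]
ft_force: [0.3, -1.0, -0.8]
grip_width: 0.686
t 18.02 p [ 47.35 -12.39   6.61] x [ 0.014 -0.005 -1.   ] jaw [0.989 0.147 0.013] az 8.5 F [ 0.3 -1.  -0.8] g 5.97 q [-0.4   0.12  0.63  2.05 -0.08  0.98  0.43]
turn [0.3 0.8 0.5]
turn [   1.3   -0.4 -179.5]
shift [-0.65  0.89 -3.81]
```

```bash
python3 -m handwheel '[{"xyz":[-0.6,0.8,-1.3],"angular":[0.3,0.8,0.5]},{"xyz":[-0.1,0,-1.2],"angular":[0,0,0]},{"xyz":[-0.1,0,-0.7],"angular":[0,0,0]}]'
python3 -c "
from h import *
go(46.7,-11.6,2.8,9)"
```

```text
time: 18.27
position: [0.4666, -0.1194, 0.0322]
tool_rot: [-0.121, 1.569, 0.117]
ft_force: [-0.7, -0.2, -0.4]
grip_width: 0.689
t 18.27 p [ 46.66 -11.94   3.22] x [-0.001 -0.003 -1.   ] jaw [ 0.988  0.151 -0.002] az 8.7 F [-0.7 -0.2 -0.4] g 6.0 q [-0.39  0.17  0.62  2.08 -0.12  0.92  0.46]
turn [ 0.2 -0.1  0.3]
turn [-1.000e-01 -2.000e-01 -1.797e+02]
shift [ 0.04  0.34 -0.42]
```

```bash
python3 -m handwheel '[{"xyz":[0,0.3,-0.25],"angular":[0,0,0]},{"xyz":[0,0,-0.1],"angular":[0,0,0]}]'
python3 -m handwheel '[{"xyz":[0,0,-0.1],"angular":[0,0,0]},{"xyz":[0,0,-0.1],"angular":[0,0,0]},{"xyz":[0,0,-0.1],"angular":[0,0,0]},{"xyz":[0,0,-0.1],"angular":[0,0,0]},{"xyz":[0,0,-0.1],"angular":[0,0,0]}]' 2 12
python3 -m handwheel '[{"xyz":[0,0,-0.08],"angular":[0,0,0]},{"xyz":[0,0,-0.08],"angular":[0,0,0]}]'
python3 -c "
from h import *
go(66,-2.5,10,9)"
```

```text
time: 18.43
position: [0.4659, -0.1176, 0.0273]
tool_rot: [-0.12, 1.572, 0.115]
ft_force: [-0.6, 0.1, 0.3]
grip_width: 0.687
time: 18.85
position: [0.4682, -0.1185, 0.0239]
tool_rot: [-0.12, 1.569, 0.113]
ft_force: [-0.0, -0.7, -0.3]
grip_width: 0.398
time: 19.02
position: [0.4683, -0.1186, 0.0233]
tool_rot: [-0.12, 1.569, 0.114]
ft_force: [-3.7, 0.8, 10.5]
grip_width: 0.353
t 19.02 p [ 46.83 -11.86   2.33] x [-0.001 -0.004 -1.   ] jaw [ 0.989  0.148 -0.002] az 8.5 F [-3.7  0.8 10.5] g 3.07 q [-0.38  0.19  0.62  2.09 -0.14  0.9   0.46]
turn [ 0.2 -0.1  0.5]
turn [-1.000e-01 -4.000e-01 -1.795e+02]
shift [19.17  9.36  7.67]
```

```bash
python3 -m handwheel '[{"xyz":[0,0,1.5],"angular":[0,0,0]},{"xyz":[0,0,2],"angular":[0,0,0]},{"xyz":[0.5,0.3,2],"angular":[0,0,0]},{"xyz":[2,1,1],"angular":[0,0,0]},{"xyz":[3,1.5,0],"angular":[0,0,0]}]'
python3 -c "
from h import *
d=get_image('wrist');cv2.imwrite('pics/wrist10.png',d['pixels'])
go(66,-2.5,9,9)"
```

```text
time: 19.43
position: [0.5176, -0.0938, 0.0904]
tool_rot: [-0.112, 1.576, 0.109]
ft_force: [0.9, -0.0, -0.5]
grip_width: 0.351
t 19.48 p [52.48 -8.86  9.01] x [-0.001 -0.002 -1.   ] jaw [ 0.989  0.147 -0.001] az 8.4 F [7.1 2.9 0.7] g 3.08 q [-0.43  0.2   0.6   1.92 -0.13  1.06  0.37]
turn [ 0.1 -0.1  0.6]
turn [-1.000e-01 -2.000e-01 -1.794e+02]
shift [ 1.352e+01  6.360e+00 -1.000e-02]
```

View pics/wrist10.png

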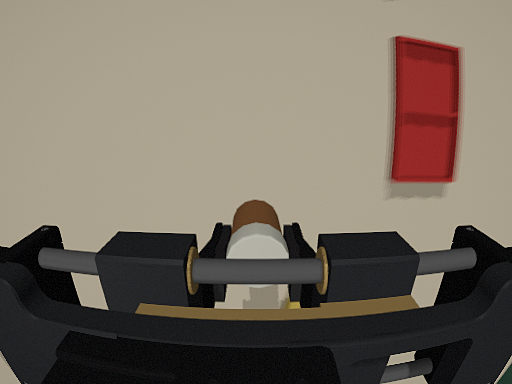

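Vial is held upright at (256,240). Continue at a calmer pace.

```bash
python3 -m handwheel '[{"xyz":[2.8,1.3,0],"angular":[0,0,0.5]},{"xyz":[2.8,1.3,0],"angular":[0,0,0]},{"xyz":[2.8,1.3,0],"angular":[0,0,0]},{"xyz":[2.0,1.0,0],"angular":[0,0,0]},{"xyz":[1.0,0.5,-0.8],"angular":[0,0,0]}]'
python3 -c "
from h import *
go(66,-2.5,2.9,9)"
```

```text
time: 19.9
position: [0.6438, -0.0306, 0.0822]
tool_rot: [-0.124, 1.566, 0.124]
ft_force: [0.7, -0.3, -1.1]
grip_width: 0.352
t 19.9 p [64.38 -3.06  8.22] x [ 0.001  0.    -1.   ] jaw [0.988 0.157 0.001] az 9.0 F [ 0.7 -0.3 -1.1] g 3.06 q [-0.42  0.45  0.55  1.64 -0.25  1.12  0.35]
turn [-0.  0. -0.]
turn [-1.0e-01 -0.0e+00  1.8e+02]
shift [ 1.62  0.56 -5.32]
```

```bash
python3 -m handwheel '[{"xyz":[1.2,0.2,-1.5],"angular":[0,0,0]},{"xyz":[0,0,-1.5],"angular":[0,0,0]},{"xyz":[-0.3,0,-1],"angular":[0,0,0]},{"xyz":[-0.1,0,-0.6],"angular":[0,0,0]}]'
python3 -c "
from h import *
d=get_image('wrist');cv2.imwrite('pics/wrist11.png',d['pixels'])
go(66,-2.5,2.8,9)"
```

```text
time: 20.23
position: [0.6555, -0.024, 0.0326]
tool_rot: [-0.129, 1.564, 0.129]
ft_force: [-0.6, -0.3, -0.3]
grip_width: 0.355
t 20.28 p [65.43 -2.4   3.14] x [ 0.  0. -1.] jaw [0.986 0.164 0.   ] az 9.4 F [-0.9  0.2 -2.1] g 3.06 q [-0.4   0.52  0.52  1.65 -0.29  1.04  0.37]
turn [-0.   0.  -0.4]
turn [ -0.   -0.  179.6]
shift [ 0.57 -0.1  -0.34]
```

View pics/wrist11.png

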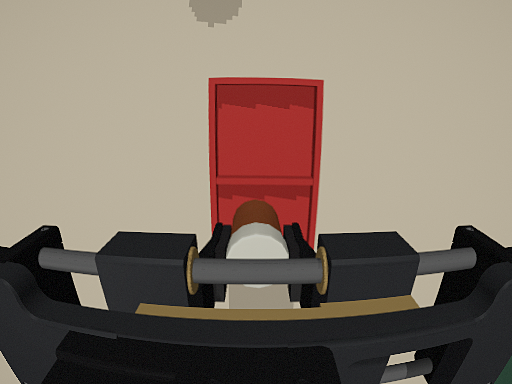

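```bash
python3 -m handwheel '[{"xyz":[0.4,-0.1,-0.1],"angular":[0,0,0]},{"xyz":[0.1,0,-0.15],"angular":[0,0,0]}]'
python3 -m handwheel '[{"xyz":[0,0,-0.15],"angular":[0,0,0]}]'
python3 -m handwheel '[{"xyz":[0,0,-0.15],"angular":[0,0,0]}]'
```

```text
time: 20.45
position: [0.6585, -0.0255, 0.0289]
tool_rot: [-0.128, 1.568, 0.129]
ft_force: [0.0, -1.2, 0.8]
grip_width: 0.354
time: 20.53
position: [0.6589, -0.0258, 0.028]
tool_rot: [-0.128, 1.567, 0.129]
ft_force: [0.6, -0.8, -0.2]
grip_width: 0.358
time: 20.62
position: [0.6591, -0.0261, 0.0275]
tool_rot: [-0.128, 1.566, 0.128]
ft_force: [-3.2, 0.8, 7.8]
grip_width: 0.351
```

```bash
python3 -m handwheel '[{"xyz":[0,0,-0.05],"angular":[0,0,0]},{"xyz":[0,0,-0.05],"angular":[0,0,0]},{"xyz":[0,0,-0.05],"angular":[0,0,0]},{"xyz":[0,0,0],"angular":[0,0,0]}]' 5.5
python3 -m handwheel '[{"xyz":[-0.1,0,1.5],"angular":[0,0,0]},{"xyz":[-0.1,0,3],"angular":[0,0,0]},{"xyz":[-0.1,0,3.5],"angular":[0,0,0]},{"xyz":[-2,0,3],"angular":[0,0,0]},{"xyz":[-3.5,0,1.5],"angular":[0,0,0]}]' 6
python3 -m handwheel '[{"xyz":[-3.5,0,1],"angular":[0,0,0]},{"xyz":[-3.5,0,0],"angular":[0,0,0]},{"xyz":[-2,0,0],"angular":[0,0,0]},{"xyz":[0,0,0],"angular":[0,0,0]}]'
python3 -c "
from h import *
T=get_image('top');S=get_image('side')
cv2.imwrite('pics/topz.png',cv2.resize(T['pixels'][100:280,90:430],None,fx=2.3,fy=2.3,interpolation=2))
cv2.imwrite('pics/sidez.png',cv2.resize(S['pixels'][90:290,130:370],None,fx=3,fy=3,interpolation=2))
cv2.imwrite('pics/wristz.png',get_image('wrist')['pixels'])
st()"
```

```text
time: 20.95
position: [0.6606, -0.0268, 0.0283]
tool_rot: [-0.127, 1.562, 0.128]
ft_force: [0.9, -0.3, 0.0]
grip_width: 0.564
time: 21.37
position: [0.6014, -0.0267, 0.1556]
tool_rot: [-0.13, 1.568, 0.125]
ft_force: [-0.1, -0.2, 1.4]
grip_width: 0.682
time: 21.7
position: [0.5074, -0.0285, 0.1755]
tool_rot: [-0.125, 1.556, 0.126]
ft_force: [-0.0, -0.1, 0.1]
grip_width: 0.69
t 21.85 p [51.12 -2.82 17.51] x [ 0.013 -0.    -1.   ] jaw [0.987 0.16  0.013] az 9.2 F [ 0.3 -0.2 -0.3] g 6.01 q [-0.56  0.04  0.58  1.88 -0.02  1.21  0.19]
```

View pics/topz.png

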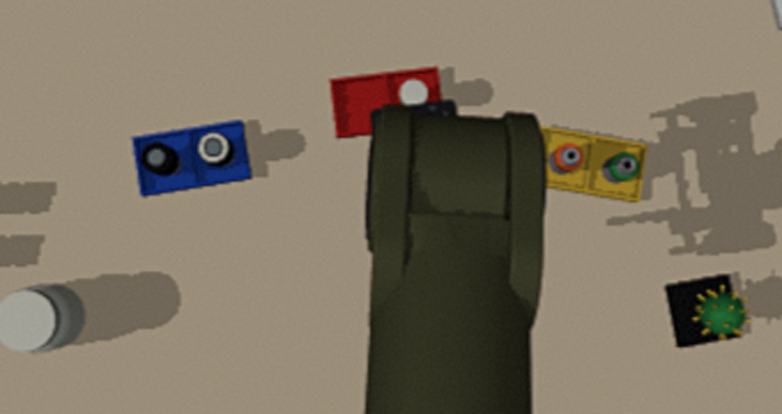

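View pics/sidez.png

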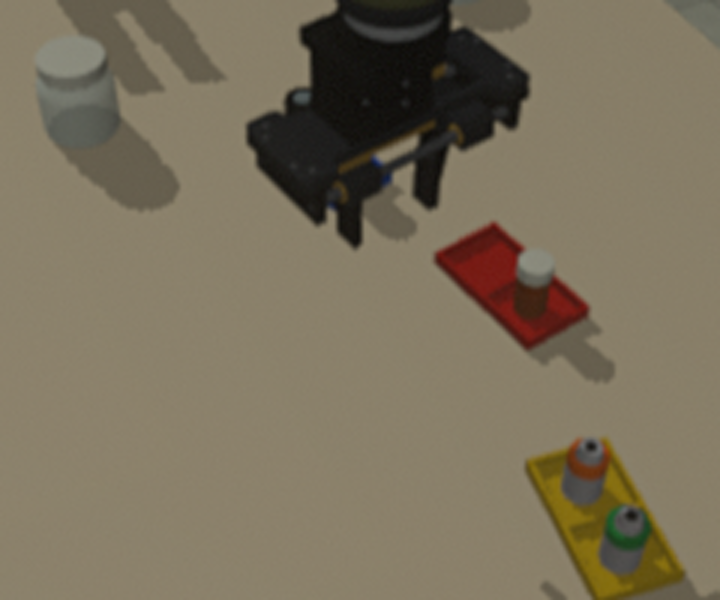

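View pics/wristz.png

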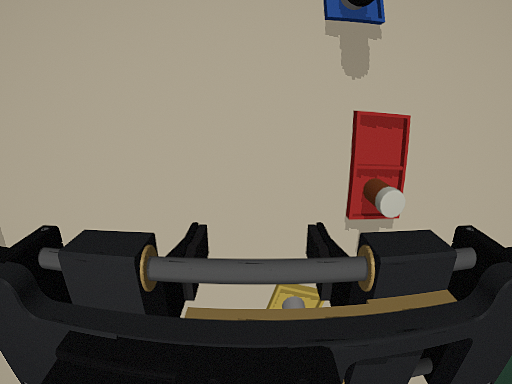

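```bash
python3 -m handwheel '[{"xyz":[0,0,0],"angular":[0,0,0]},{"xyz":[0,0,0],"angular":[0,0,0]},{"xyz":[0,0,0],"angular":[0,0,0]}]'; python3 -c "
from bench import *
print(close_job())"
```

```text
time: 22.1
position: [0.5139, -0.0285, 0.1753]
tool_rot: [-0.128, 1.554, 0.123]
ft_force: [0.3, -0.1, 0.1]
grip_width: 0.688
the job is handed in; nothing more can be done
None
```

All five items are in their trays, one to a bay, and the job was handed in at 22.1 s of the 109 s allowed. I worked in the order you gave:

- **Blue tray:** the plain eyepiece, then the ringed one.
- **Yellow tray:** the orange-banded objective, then the green-banded one.
- **Red tray:** the vial.

Each item was lowered until it touched the bay floor and released there, with about 15 N at most read at the wrist.

In the last top, side and wrist pictures, every item that could be seen stands upright inside its bay. The arm hid the blue tray from the side camera, so the final check on the eyepieces rests on the top view. The virus model and the jar look undisturbed, though I judged that by eye. The arm finished clear of everything, reading almost no force.

Two things did not go to plan. The arm drifted a few millimetres between moves, so I corrected each approach from its measured position. I also re-gripped the orange objective once, still standing on the bench, because the first grip was too low.

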